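# Close the lift-off waffle iron and put its brush away

## Task

The waffle iron is greased. First put its top plate back on: take it off the sloping rest by its bar handle, and lower it (do not drop it) over the two guide pegs of the red iron, black tab to the front, until it lies fully home. Then lay the grey brush flat in its tray, bristle head in the blue bay and handle in the notch; leave the jar, whisk and spatula on the turntable where they are.

Things in the scene. Friction and masses are not known exactly. Their poses are not given: they have to be found in the camera images.
- iron: lower half of the waffle iron, fixed: red housing 180 x 176 mm on the table, square aluminium rim 150 x 150 mm with its top 60 mm above the table, control dial on the front (-x) face. Origin on the table under its centre, x to the back where the pegs stand, z up. Iron and rest may stand in either of two places (nearer the middle or far right)
- iron_seat (a point): centre of the rim's top face, where the centre of the plate's underside belongs; axes as the iron's
- iron_peg_left (a point): foot of the left (+y) guide peg, on the rim's top face, 55 mm back and 52 mm left of the centre; brass peg 10 mm thick, 22 mm high, its last 7 mm tapering to 5 mm
- iron_peg_right (a point): foot of the right (-y) guide peg, 55 mm back and 52 mm right of the centre; the same size
- rest: beech rest, fixed, 170 x 165 mm, 120 mm high at the back, whose board slopes 32 degrees, rising to its back (+x); two stops hold the plate's lower edge. Origin on the table under its centre; the top of the board is 75 mm above the table over the origin
- plate: top plate of the iron, loose, about 0.55 kg: cast aluminium 150 x 150 x 14 mm with a dark wooden bar handle above its middle, two through holes of 14 mm in its back (+x) edge and a black tab (44 mm wide, 25 mm out) on its front (-x) edge. Starts leaning on the rest, so its z leans 32 degrees to the front. Origin: centre of the underside; z out through the handle, y along the bar
- plate_bar (a point): centre of the bar handle, 60 mm along z from the plate's origin. Bar 116 mm long (along y), 18 mm wide (along x), 20 mm high (50 to 70 mm above the underside), on two 12 mm posts 46 mm either side of its centre
- plate_hole_left (a point): left hole, at the underside, 55 mm back and 52 mm left (+y) of the plate's origin
- plate_hole_right (a point): right hole, at the underside, 55 mm back and 52 mm right (-y) of the plate's origin
- tray: brush tray, fixed, 226 x 90 mm, floor 5 mm thick, walls 22 mm above the table. Head bay (blue floor, 70 mm wide, x 37 to 107 mm, its mouth towards the handle 60 mm wide) at the +x end; handle notch 40 mm wide between two blocks (x -104 to -64 mm) at the -x end; the 95 mm between are open to both sides for fingers. Origin under its centre on the table, x to the head bay, z up
- tray_head (a point): middle of the head bay's floor, 72 mm along x from the tray's origin, 5 mm above the table
- tray_grip (a point): point on the tray floor where the brush's origin belongs, 8 mm along x from the tray's origin; axes as the tray's
- turntable: wooden turntable, fixed (does not turn), 290 mm across, top 30 mm above the table. Origin on the table under its centre
- brush: greasing brush, loose, 90 g, lying on the turntable, 184 mm long, 18 mm high throughout: black handle 18 mm wide (x from -102 to 22 mm), flat grey head 34 to 44 mm wide (x from 22 to 82 mm). Origin on its underside at a good place to grip, near its centre of mass; x to the head, z up
- brush_head (a point): point under the brush head, 55 mm along x from the brush's origin
- jar: green glass jar with steel lid, 60 mm across, 85 mm high, loose on the turntable; origin under its centre
- whisk: flat stainless whisk lying on the turntable, 190 mm long, loose, handle 16 mm thick from x -100 to 15 mm; x to its wires, which are 42 mm wide
- spatula: short beech spatula lying on the turntable, 116 mm long, 10 mm thick, blade 32 mm wide at its +x end; origin where the handle meets the blade, on the underside
There are look-alikes about, which are no part of the job. What is shaped like the plate but pink is not meant.

How it is judged:
By the outcome, as a careful person would: the job done as asked, in the order asked, and still so for the second after the job is handed in, with the robot touching nothing.
It also fails if it takes over 58 s, if anything falls off the work surface, if the arm or the gripper's body presses on something with over 40 N, if the wrist force passes 120 N, or if a joint passes its speed limit or range.

## Robot

A 6-joint arm with a two-finger parallel gripper is mounted at the origin on the work surface. World frame = base frame: x ahead of the robot, y to its left, z up, the work surface at z = 0. Lengths are in m, angles in rad, forces in N, time in s.
With the tool pointing down it reaches from about 0.35 to 0.975 m from the base axis. Payload 4.9 kg.
Tool frame: the origin (TCP) lies midway between the tips of the shut fingers; the grasp point (between the pads) lies 19 mm behind it; z points along the fingers, y is the direction in which the jaws open and shut (so a half turn about z gives the same grasp; the last joint's range is limited). The gripper opens to 85 mm and grips with 20 to 120 N. Pads are 22 mm wide; open, the fingers measure 114 mm over their backs; the gripper's body (76 mm by 85 mm) begins 54 mm behind the grasp point. The pads swing forward as they close: fully open they stand 13 mm farther back than shut.
Start: joints at [-1.405, 0.053, 1.613, -0, 1.476, -0.119], TCP at [0.176, -0.6, 0.231] pointing down, gripper open.
Joint ranges: [-3.01, 3.01], [-1.01, 2.22], [0.06, 2.58], [-1.02, 4.17], [0.09, 2.62], [-3.14, 3.14]. Speed limits (rad/s): [2.57, 2.57, 3.14, 3.14, 3.14, 3.14].

## Interface

Orientations are given as a unit quaternion [w, x, y, z].
In Python, from plant import state, grab_frame, camera_params, job_done, boxes_of gives the robot as it stands.
- The arm moves only by the tool step_arm, never from a script. Its argument "steps" is a list of rows, each a list of 4 numbers: the shift along the tool's x, y, z in mm, then the turn about the tool's z in degrees. A call has 1 to 8 rows; each row shifts and turns the pose as measured when the row begins, along the tool's axes as they then stand; what a row does not reach is not made up. A row lasts 1/10 s, in which the tool goes at most 50 mm and 8.59 degrees, less where a joint would pass 70% of its speed; a pose out of reach is approached as far as the arm can. A call is refused whole if a number of a shift passes 50 or a number of a turn 8.59, either way. A call with a gripper value outside its range is refused whole. "claw" is the opening in per cent of the stroke, from 0 (shut) to 100 (fully open), set as the call begins (left out, the last holds). The fingers move at their own pace and stop on an object; the grip force is fixed at half the most. Time passes only in rows, so rows that do not move let the fingers close. It gives the time, the measured TCP pose, the force and the opening at its end, in the units of the state.
- state(): the state, without advancing time (a new reading comes with each control period).
- grab_frame(name): name is "side" or "top" or "wrist"; returns (picture, depth): 420x560x3 uint8, red, green, blue; 420x560 float32, m along the optical axis (not along the pixel's ray), 0 where there is no reading.
- camera_params(name): a dict with "mtx" (3x3 intrinsics, pixels), "extrinsics" (4x4, takes a point from camera to world coordinates); the wrist camera has in their place "T_tool_cam" (4x4, takes a point from camera to tool coordinates, whose origin is the TCP and whose axes are the flange's). Camera axes: x right, y down, z forward; pixel columns grow to the right and rows downward; lengths in m; the calibration is good to about 2 mm. The wrist camera is an equidistant fisheye: a pixel r from the principal point sees the ray r / f radians off the axis. A picture is of the moment at which its call begins: read the wrist's pose just before it. camera_params takes no time and is no camera call.
- job_done(): hands the job in, once; it reports no verdict.
Trained networks look in the newest picture that a camera, given by its name, has taken for a name from the list of things; names that differ only in an ending like _2 or _b are one class to them, and where a whole thing is asked for, a point or a joint stands for the part that bears it (a point fixed in the world has none). Each returns a list of dicts, best first, with "p" (0 to 1); they miss things now and then, are a little off and sometimes report something else, mostly with a low value. They report only what shows in the picture. A call takes as long as a camera call. They do not tell look-alikes from the thing itself.
- boxes_of(camera, label): "box" ([left, top, width, height] in pixels, round what is visible of it).
The state is a dict: "time": time; "joint_pos": joint angles; "joint_vel": joint speeds; "joint_efforts": joint torques, N m; "tool_pos": TCP position; "tool_rot": TCP orientation; "contact_force": force on the tool from outside, world axes, zero at the start; "ft_torque": the same for the moment, N m; "gripper_width": opening from 0.0 (shut) to 1.0 (fully open).
Only numpy, scipy, OpenCV 4.12 (cv2) and the standard library are available. Lean on these libraries where they do the work, as an engineer would, in place of code of your own. Each camera call takes 0.05 s, during which the arm holds its last target. There are 200 camera calls.

## Working session

There is one attempt and no reset: what is moved stays moved. The work goes in short steps, Python scripts to look and compute and a tool call to move; the robot and the scene stay as the last step left them, time stands still between calls to the robot, and variables do not carry over. Pictures are saved under pics/ and viewed, about 8 in all and at most 12, crops included, and the job is handed in when it is done.

Besides the shell and the picture viewer there is one more tool, called after "Request:" in YAML: its name, and indented under it one key for each argument. step_arm: Moves the arm, as the interface text tells. Its arguments: {"type":"object","properties":{"steps":{"type":"array"},"claw":{"type":"number"}},"required":["steps"]}

```bash
mkdir -p pics; ls; cat > h.py <<'E'
import numpy as np, cv2
from scipy.spatial.transform import Rotation as R
from plant import *
def rot(q): return R.from_quat([q[1],q[2],q[3],q[0]]).as_matrix()
def shot(n,f=None):
    im,d=grab_frame(n)
    if f: cv2.imwrite('pics/'+f,im[:,:,::-1])
    np.savez('last_'+n,im=im,d=d); return im,d
def cloud(n,d):
    p=camera_params(n);K=p['mtx'];T=p['extrinsics']
    v,u=np.mgrid[:d.shape[0],:d.shape[1]]
    P=np.stack([(u-K[0,2])/K[0,0]*d,(v-K[1,2])/K[1,1]*d,d],-1)
    W=P@np.array(T)[:3,:3].T+np.array(T)[:3,3]; W[d==0]=np.nan
    return W
E
python3 - <<'E'
from h import *
for n in('top','side'):
    im,d=shot(n,n+'0.png'); W=cloud(n,d); np.save(n+'W',W)
    print(n,np.round(camera_params(n)['extrinsics'],3).tolist())
for n in('top','side'):
  for l in('iron','rest','plate','tray','turntable','brush','plate_bar','jar'):
    print(n,l,[(np.round(b['box']).astype(int).tolist(),round(b['p'],2)) for b in boxes_of(n,l)[:3]])
print(state())
E
```

```text
pics
top [[-0.014, -0.988, 0.153, 0.18], [-1.0, 0.012, -0.013, 0.055], [0.011, -0.154, -0.988, 1.841], [0.0, 0.0, 0.0, 1.0]]
side [[-0.938, -0.204, 0.281, 0.126], [-0.347, 0.597, -0.723, 0.93], [-0.021, -0.776, -0.631, 0.873], [0.0, 0.0, 0.0, 1.0]]
top iron [([371, 157, 59, 61], 0.7)]
top rest [([284, 152, 55, 53], 0.64)]
top plate [([289, 153, 49, 51], 0.8), ([324, 230, 65, 63], 0.7), ([128, 168, 89, 89], 0.62)]
top tray [([226, 149, 37, 67], 0.86)]
top turntable [([128, 170, 89, 86], 0.72)]
top brush [([160, 183, 18, 62], 0.79)]
top plate_bar [([287, 154, 50, 50], 0.96)]
top jar [([126, 189, 22, 20], 0.69)]
side iron [([278, 141, 54, 41], 0.78), ([204, 230, 83, 48], 0.48)]
side rest [([241, 193, 59, 33], 0.89)]
side plate [([248, 165, 50, 54], 0.92), ([335, 180, 30, 35], 0.77)]
side tray [([207, 228, 78, 51], 0.76)]
side turntable [([185, 278, 119, 99], 0.62)]
side brush [([213, 309, 74, 19], 0.83)]
side plate_bar [([244, 164, 52, 51], 0.84), ([339, 179, 27, 39], 0.57)]
side jar []
{'time': 0.9, 'joint_pos': array([-1.40498175e+00,  5.27093364e-02,  1.61287609e+00, -1.15866484e-05,
        1.47604086e+00, -1.19020519e-01]), 'joint_vel': array([ 0.0004633 ,  0.00048611,  0.000476  ,  0.00231799, -0.00021197,
       -0.00050129]), 'joint_efforts': array([ 1.08172519e-04, -3.93676651e+01, -3.70473826e+01, -1.50737301e-04,
        2.27226997e-04,  7.30895920e-06]), 'tool_pos': array([ 0.1756061 , -0.59980174,  0.23131208]), 'tool_rot': array([-1.66752937e-05,  9.89875673e-01,  1.41937142e-01, -6.15912898e-06]), 'contact_force': array([ 0.16262475,  0.93903261, -0.26760199]), 'ft_torque': array([ 0.01407408, -0.01781356,  0.00157959]), 'gripper_width': 0.9981660629238517}
```

View pics/top0.png

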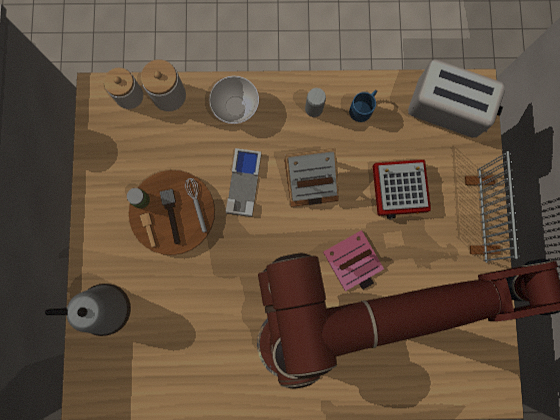

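View pics/side0.png

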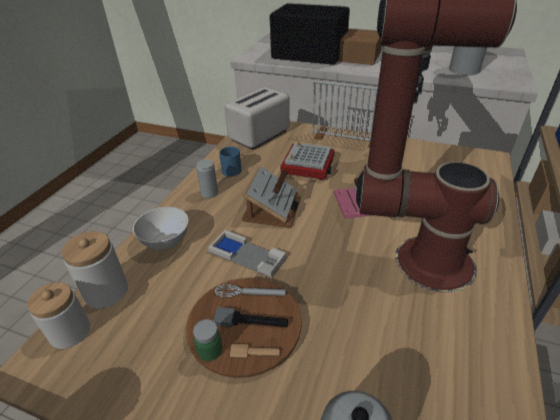

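The top view shows the plate on its rest (315,178), the red iron at (402,187), the pink look-alike at (355,260), the tray at (243,182) with its blue bay up, and the brush on the turntable with its head at (167,198). The side view agrees.

```bash
python3 - <<'E'
from h import *
W=np.load('topW.npy'); z=np.load('last_top.npz'); im=z['im'].astype(int)
def reg(n,x0,y0,x1,y1,f):
    w=W[y0:y1,x0:x1];c=im[y0:y1,x0:x1]
    m=f(w,c)&np.isfinite(w[...,2]); p=w[m]
    r=cv2.minAreaRect((p[:,:2]*1000).astype(np.float32))
    print(n,m.sum(),'mean',p.mean(0).round(3),'zmed',np.median(p[:,2]).round(4),'rect mm',np.round(r[0],1),np.round(r[1],1),round(r[2],1))
    return p
reg('iron red/all',365,150,438,222,lambda w,c:(w[...,2]>.03)&(w[...,2]<.075))
reg('rim',365,150,438,222,lambda w,c:(w[...,2]>.05)&(w[...,2]<.075)&(abs(c[...,0]-c[...,1])<30))
reg('pegs',365,150,438,222,lambda w,c:(w[...,2]>.07))
p=reg('plate',280,145,345,210,lambda w,c:(w[...,2]>.03)&(abs(c[...,0]-c[...,2])<15)&(c.sum(-1)>200))
u,s,v=np.linalg.svd(p-p.mean(0));print('normal',v[2])
reg('bar',285,165,345,200,lambda w,c:(((w-p.mean(0))@v[2])*np.sign(v[2,2])>.035))
reg('tray',222,145,268,222,lambda w,c:(w[...,2]>.003)&(w[...,2]<.04))
reg('trayblue',222,145,268,222,lambda w,c:(c[...,2]>c[...,0]+50))
reg('brush',155,180,185,248,lambda w,c:(w[...,2]>.038)&(c.max(-1)-c.min(-1)<35)&(c.sum(-1)<330))
reg('brushhead',155,180,185,212,lambda w,c:(w[...,2]>.038)&(c.max(-1)-c.min(-1)<35)&(c.sum(-1)<330))
S=np.load('sideW.npy')
g=cv2.resize(im[140:260,110:450].astype(np.uint8)[:,:,::-1],None,fx=2.3,fy=2.3,interpolation=2);cv2.imwrite('pics/crop.png',g)
for n in('top','side','wrist'): print(np.round(camera_params(n)['mtx'],1).tolist())
print(np.round(camera_params('wrist')['T_tool_cam'],4).tolist())
E
```

```text
iron red/all 2796 mean [ 0.507 -0.376  0.053] zmed 0.0539 rect mm [ 506.8 -381.3] [194.1 179.8] 3.4
rim 1720 mean [ 0.512 -0.38   0.058] zmed 0.0573 rect mm [ 516.7 -383.6] [162.6 160.2] 3.8
pegs 27 mean [ 0.543 -0.372  0.075] zmed 0.0733 rect mm [ 509.1 -375. ] [127.1 142. ] 2.3
plate 1526 mean [ 0.545 -0.075  0.09 ] zmed 0.0951 rect mm [541.3 -76.1] [132.9 149.2] 6.9
normal [-0.52591879 -0.05991138  0.8484221 ]
bar 231 mean [ 0.514 -0.079  0.133] zmed 0.1339 rect mm [515.5 -78.8] [ 23.3 114.4] 6.4
tray 1746 mean [0.538 0.154 0.011] zmed 0.0078 rect mm [537.8 153.9] [156.8 267.6] 89.4
trayblue 261 mean [0.607 0.14  0.005] zmed 0.0054 rect mm [609.6 146.2] [61.7 70.7] 80.9
brush 425 mean [0.437 0.398 0.048] zmed 0.0478 rect mm [420.5 405.8] [ 80.6 181.4] 88.8
brushhead 247 mean [0.477 0.407 0.048] zmed 0.0478 rect mm [472.1 406.7] [75.5 44.7] 11.4
[[542.3, 0.0, 280.3], [0.0, 542.3, 202.9], [0.0, 0.0, 1.0]]
[[398.4, 0.0, 280.5], [0.0, 398.4, 213.0], [0.0, 0.0, 1.0]]
[[325.2, 0.0, 277.0], [0.0, 325.2, 210.2], [0.0, 0.0, 1.0]]
[[-0.0004, -0.9592, -0.2827, 0.072], [1.0, -0.0005, 0.0002, -0.0001], [-0.0003, -0.2827, 0.9592, -0.1413], [0.0, 0.0, 0.0, 1.0]]
```

```bash
cat >> h.py <<'E'
def wcloud(d,s):
    p=camera_params('wrist');K=p['mtx'];T=np.array(p['T_tool_cam'])
    v,u=np.mgrid[:d.shape[0],:d.shape[1]]
    a=(u-K[0,2])/K[0,0];b=(v-K[1,2])/K[1,1];r=np.hypot(a,b)+1e-9
    t=np.tan(np.minimum(r,1.5))/r
    P=np.stack([a*t*d,b*t*d,d],-1)
    W=(P@T[:3,:3].T+T[:3,3])@rot(s['tool_rot']).T+s['tool_pos']; W[d==0]=np.nan
    return W
def plan(pos,yaw,vmax=48,wmax=8.5):
    "rows to bring TCP to pos with tool x at world yaw (deg)"
    s=state();M=rot(s['tool_rot']);y0=np.degrees(np.arctan2(M[1,0],M[0,0]))
    D=(np.array(pos)-s['tool_pos'])*1000;dy=(yaw-y0+180)%360-180
    n=max(1,int(np.ceil(max(np.linalg.norm(D)/vmax,abs(dy)/wmax))))
    print('now',s['tool_pos'].round(4),round(y0,2),'D',D.round(1),'dyaw',round(dy,2))
    rows=[]
    for i in range(n):
        a=np.radians(y0+dy*i/n);x=np.array([np.cos(a),np.sin(a),0]);y=np.array([np.sin(a),-np.cos(a),0])
        rows.append([round(float(D@x)/n),round(float(D@y)/n),round(float(-D[2])/n),round(-dy/n,1)])
    for i in range(0,n,8): print(rows[i:i+8])
E
python3 -c "
from h import *
plan([.48,-.38,.33],96.5)"
```

```text
now [ 0.1756 -0.5998  0.2313] 16.32 D [304.4 219.8  98.7] dyaw 80.18
[[35, -13, -10, np.float64(-8.0)], [37, -7, -10, np.float64(-8.0)], [37, -2, -10, np.float64(-8.0)], [37, 3, -10, np.float64(-8.0)], [37, 8, -10, np.float64(-8.0)], [35, 13, -10, np.float64(-8.0)], [33, 18, -10, np.float64(-8.0)], [30, 22, -10, np.float64(-8.0)]]
[[27, 26, -10, np.float64(-8.0)], [23, 30, -10, np.float64(-8.0)]]
```

Request:
step_arm:
  steps:
    - [35,-13,-10,-8]
    - [37,-7,-10,-8]
    - [37,-2,-10,-8]
    - [37,3,-10,-8]
    - [37,8,-10,-8]
    - [35,13,-10,-8]
    - [33,18,-10,-8]
    - [30,22,-10,-8]
  claw: 100

```text
time: 1.7
tool_pos: [0.4196, -0.4165, 0.3121]
tool_rot: [-0.001, 0.753, 0.658, 0.0]
contact_force: [0.9, -0.0, 0.8]
gripper_width: 1.001
```

Request:
step_arm:
  steps:
    - [27,26,-10,-8]
    - [23,30,-10,-8]
    - [0,0,0,0]

```text
time: 2.0
tool_pos: [0.4841, -0.3652, 0.3354]
tool_rot: [0.001, 0.647, 0.763, 0.001]
contact_force: [0.8, -0.6, -0.2]
gripper_width: 1.0
```

```bash
python3 - <<'E'
from h import *
s=state();im,d=shot('wrist','w1.png');W=wcloud(d,s);np.save('w1W',W);np.save('w1i',im)
print(s['tool_pos'],s['time'],boxes_of('wrist','iron')[:2],boxes_of('wrist','iron_peg_left')[:2])
c=im.astype(int);z=W[...,2]
m=(z>.05)&(z<.067)&(c.max(-1)-c.min(-1)<30)
print(m.sum(),np.median(z[m]))
plan([.5,-.08,.33],96.5)
E
```

```text
[ 0.48405086 -0.36519529  0.33537013] 2.0 [{'box': [225.4, 114.1, 141.4, 133.0], 'p': 0.89}] [{'box': [223.5, 112.9, 147.2, 137.7], 'p': 0.93}]
13925 0.056365221324211234
now [ 0.4806 -0.3676  0.333 ] 99.0 D [ 19.4 287.6  -3. ] dyaw -2.5
[[40, 9, 0, np.float64(0.4)], [40, 9, 0, np.float64(0.4)], [40, 9, 0, np.float64(0.4)], [40, 8, 0, np.float64(0.4)], [40, 8, 0, np.float64(0.4)], [40, 8, 0, np.float64(0.4)], [40, 8, 0, np.float64(0.4)]]
```

View pics/w1.png

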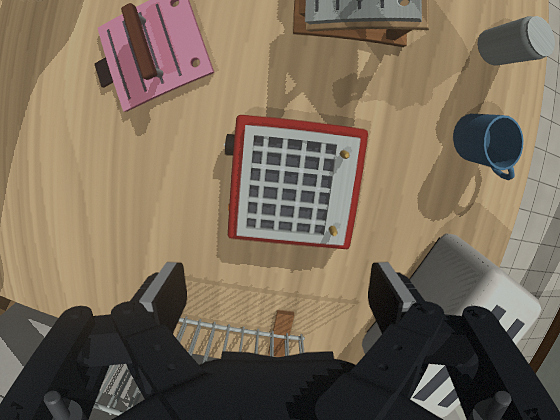

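The wrist view shows the iron centred at about (298,181) with brass pegs at (345,154) and (334,231). The arm was still settling, so I'll measure again from a fresh frame.

```bash
cat >> h.py <<'E'
def wray(uv,s,z):
    "pixels -> world points on plane z"
    p=camera_params('wrist');K=p['mtx'];T=np.array(p['T_tool_cam']);uv=np.atleast_2d(uv).astype(float)
    a=(uv[:,0]-K[0,2])/K[0,0];b=(uv[:,1]-K[1,2])/K[1,1];r=np.hypot(a,b)+1e-9
    v=np.stack([a*np.sin(r)/r,b*np.sin(r)/r,np.cos(r)],-1)
    M=rot(s['tool_rot']);v=v@T[:3,:3].T@M.T;o=M@T[:3,3]+s['tool_pos']
    return o+v*((z-o[2])/v[:,2])[:,None]
E
python3 - <<'E'
from h import *
s=state();im,d=shot('wrist');s2=state();print(s['tool_pos'],s2['tool_pos']);W=wcloud(d,s)
c=im.astype(int);z=W[...,2]
roi=np.zeros(z.shape,bool);roi[105:255,215:380]=1
h=cv2.cvtColor(im,cv2.COLOR_RGB2HSV)
yel=roi&(h[...,0]>12)&(h[...,0]<32)&(h[...,1]>110)&(z>.05)
n,l,st,ce=cv2.connectedComponentsWithStats(yel.astype(np.uint8))
pk=[(ce[i],st[i,4]) for i in range(1,n) if st[i,4]>8];print(pk)
for q,a in pk: print('peg',a,wray(q,s,.071).round(4))
red=roi&((h[...,0]<6)|(h[...,0]>174))&(h[...,1]>150)
gr=roi&(c.max(-1)-c.min(-1)<40)&(c.min(-1)>110)
for nm,m,zz in(('rim',gr,.06),('red',red,.05)):
    k,l,st,ce=cv2.connectedComponentsWithStats(m.astype(np.uint8));i=1+st[1:,4].argmax()
    v,u=np.where(l==i);P=wray(np.c_[u,v],s,zz)[:,:2]*1000
    print(nm,st[i],[np.round(x,1) for x in cv2.minAreaRect(P.astype(np.float32))],'z',np.nanmedian(z[l==i]))
plan([.5,-.1,.33],96.5)
E
```

```text
[ 0.48064741 -0.36762743  0.33298539] [ 0.48016878 -0.36802154  0.33269778]
[(array([348.16981132, 152.71698113]), np.int32(53)), (array([336.89090909, 229.50909091]), np.int32(55))]
peg 53 [[ 0.5644 -0.3248  0.071 ]]
peg 55 [[ 0.5705 -0.4274  0.071 ]]
rim [ 240  124  124  121 8245] [array([ 513.5, -380. ]), array([150. , 150.5]), np.float64(3.5)] z 0.057732568867205764
red [ 232  114  140  134 3119] [array([ 512.6, -378.2]), array([175.4, 171.4]), np.float64(3.3)] z 0.04628724353137925
now [ 0.4802 -0.368   0.3327] 98.94 D [ 19.8 268.   -2.7] dyaw -2.44
[[44, 10, 0, np.float64(0.4)], [44, 10, 0, np.float64(0.4)], [44, 10, 0, np.float64(0.4)], [44, 9, 0, np.float64(0.4)], [44, 9, 0, np.float64(0.4)], [44, 9, 0, np.float64(0.4)]]
```

Request:
step_arm:
  steps:
    - [44,10,0,0.4]
    - [44,10,0,0.4]
    - [44,10,0,0.4]
    - [44,10,0,0.4]
    - [44,10,0,0.4]
    - [44,10,0,0.4]
    - [0,0,0,0]
    - [0,0,0,0]

```text
time: 3.0
tool_pos: [0.499, -0.0993, 0.3266]
tool_rot: [-0.005, 0.676, 0.737, -0.001]
contact_force: [-0.1, -0.0, -0.7]
gripper_width: 0.999
```

```bash
python3 - <<'E'
from h import *
s=state();im,d=shot('wrist','w2.png');s2=state();print(s['tool_pos'],s2['tool_pos'],s['time']);W=wcloud(d,s)
np.save('w2W',W);c=im.astype(int)
print(boxes_of('wrist','plate_bar')[:2])
near=(np.hypot(W[...,0]-.54,W[...,1]+.077)<.1)
m=near&(W[...,2]>.045)&(c.max(-1)-c.min(-1)<25)&(c.min(-1)>90)
p=W[m];mu=np.median(p,0)
for k in range(5):
    mu=p.mean(0);v=np.linalg.svd(p-mu,full_matrices=False)[2][2];v*=np.sign(v[2]);e=(p-mu)@v;p=p[abs(e)<.004]
print(len(p),mu,'n',v,'tilt',np.degrees(np.arccos(v[2])),'yaw',np.degrees(np.arctan2(-v[1],-v[0])))
b=W[near&((W-mu)@v>.047)&((W-mu)@v<.075)]
print(len(b),b.mean(0),b.max(0),np.percentile((b-mu)@v,[5,50,95]));r=cv2.minAreaRect((b[:,:2]*1000).astype(np.float32));print(r)
for n in ('plate',):
    # plate rect in its plane
    a=np.radians(np.degrees(np.arctan2(-v[1],-v[0])));y=np.array([-np.sin(a),np.cos(a),0]);x=np.cross(y,v)
    print('plate rect',cv2.minAreaRect((np.c_[(p-mu)@x,(p-mu)@y]*1000).astype(np.float32)),'x',x)
E
```

```text
[ 0.49900818 -0.09926873  0.32662597] [ 0.4990065  -0.09954302  0.32659826] 3.0
[{'box': [248.6, 100.8, 133.8, 132.3], 'p': 0.75}, {'box': [78.1, 168.3, 110.6, 112.9], 'p': 0.74}]
713 [ 0.56094492 -0.07997134  0.09719058] n [-0.54776095 -0.09708248  0.83098311] tilt 33.800139546813 yaw 10.050456335410194
1851 [ 0.51457085 -0.07780457  0.13312847] [ 0.53081814 -0.02230412  0.13805106] [0.04883397 0.05569064 0.05814429]
((515.0360717773438, -79.86231994628906), (19.076112747192383, 115.2138442993164), 7.114804744720459)
plate rect ((-12.553176879882812, 14.183849334716797), (9.532167434692383, 195.4355926513672), 41.80717086791992) x [0.81823122 0.14501932 0.55629764]
```

View pics/w2.png

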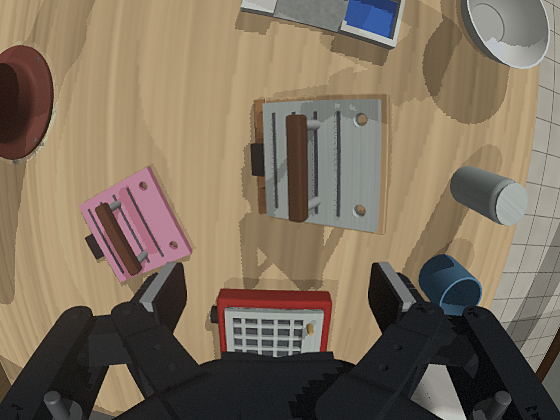

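The wrist view shows the bar at about (297,168), the tab facing front and the holes at (361,119) and (358,210). The bar centre works out at (0.519, -0.079, 0.125), yaw about 7°.

```bash
python3 -c "
from h import *
plan([.519,-.079,.108],96.9,40)"
```

```text
now [ 0.4991 -0.1001  0.3267] 94.81 D [  19.9   21.1 -218.7] dyaw 2.09
[[3, 4, 36, np.float64(-0.3)], [3, 4, 36, np.float64(-0.3)], [3, 4, 36, np.float64(-0.3)], [3, 4, 36, np.float64(-0.3)], [3, 4, 36, np.float64(-0.3)], [3, 4, 36, np.float64(-0.3)]]
```

Request:
step_arm:
  steps:
    - [6,7,20,-0.7]
    - [6,7,30,-0.7]
    - [7,7,40,-0.7]
    - [0,0,40,0]
    - [0,0,20,0]
    - [0,0,0,0]
  claw: 65

```text
time: 3.7
tool_pos: [0.5177, -0.0901, 0.1729]
tool_rot: [-0.003, 0.67, 0.743, -0.001]
contact_force: [-0.5, -0.7, 0.7]
gripper_width: 0.647
```

```bash
python3 -c "
from h import *
plan([.519,-.079,.108],96.9,20)"
```

```text
now [ 0.5177 -0.0901  0.1729] 95.9 D [  1.3  11.1 -64.9] dyaw 1.0
[[3, 1, 16, np.float64(-0.3)], [3, 1, 16, np.float64(-0.3)], [3, 1, 16, np.float64(-0.3)], [3, 1, 16, np.float64(-0.3)]]
```

Request:
step_arm:
  steps:
    - [4,0,14,-0.5]
    - [4,0,18,-0.5]
    - [3,0,18,0]
    - [0,0,10,0]
    - [0,0,4,0]
    - [0,0,0,0]

```text
time: 4.3
tool_pos: [0.5195, -0.0844, 0.1114]
tool_rot: [0.001, 0.666, 0.746, 0.0]
contact_force: [-0.4, 0.3, -0.3]
gripper_width: 0.652
```

```bash
python3 - <<'E'
from h import *
plan([.519,-.079,.108],96.9,20)
im,d=shot('wrist','w3.png')
E
```

```text
now [ 0.5195 -0.0844  0.1114] 96.55 D [-0.5  5.4 -3.4] dyaw 0.35
[[5, 0, 3, np.float64(-0.4)]]
```

View pics/w3.png

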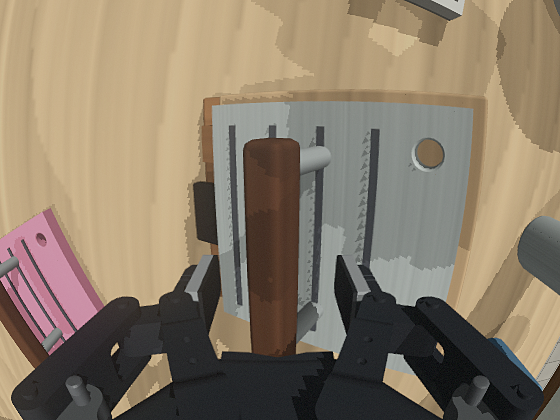

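The bar (u≈272) lies between the pads (about 205 and 345). I'll close on it.

Request:
step_arm:
  steps:
    - [6,0,3,-0.4]
    - [2,0,0,0]
    - [0,0,0,0]
    - [0,0,0,0]
    - [0,0,0,0]
    - [0,0,0,0]
  claw: 0

```text
time: 4.95
tool_pos: [0.517, -0.0771, 0.1114]
tool_rot: [0.001, 0.662, 0.749, -0.003]
contact_force: [-1.3, -1.3, -2.2]
gripper_width: 0.265
```

Request:
step_arm:
  steps:
    - [0,0,0,0]
    - [0,0,-6,0]
    - [0,0,-10,0]
    - [0,0,-14,0]
    - [0,0,-18,0]
    - [0,0,-20,0]

```text
time: 5.55
tool_pos: [0.5136, -0.0749, 0.1781]
tool_rot: [-0.004, 0.662, 0.749, -0.005]
contact_force: [0.6, -0.5, -5.0]
gripper_width: 0.261
```

Request:
step_arm:
  steps:
    - [0,0,-30,0]
    - [0,0,-30,0]
    - [0,0,-30,0]
    - [0,0,-10,0]
    - [0,0,0,0]
    - [0,0,0,0]

```text
time: 6.15
tool_pos: [0.5152, -0.0743, 0.2888]
tool_rot: [-0.001, 0.662, 0.75, -0.003]
contact_force: [0.8, -0.6, -4.7]
gripper_width: 0.262
```

```bash
python3 - <<'E'
from h import *
s=state();im,d=shot('wrist','w4.png');W=wcloud(d,s);np.savez('w4',W=W,im=im)
M=rot(s['tool_rot']);L=(W-s['tool_pos'])@M  # tool frame
c=im.astype(int);g=(c.max(-1)-c.min(-1)<25)&(c.min(-1)>80)
m=g&(L[...,2]>.01)&(L[...,2]<.07)&(abs(L[...,1])<.11);p=L[m]
for k in range(6):
    mu=p.mean(0);v=np.linalg.svd(p-mu,full_matrices=False)[2][2];v*=-np.sign(v[2]);p=p[abs((p-mu)@v)<.004]
print(len(p),mu,v,'tilt about x deg',np.degrees(np.arctan2(v[1],-v[2])),'about y',np.degrees(np.arctan2(v[0],-v[2])))
print(s['tool_pos'],s['contact_force'],s['ft_torque'],s['gripper_width'],s['time'])
E
```

```text
16189 [0.03535265 0.01261462 0.03260638] [-0.00087511 -0.51189275 -0.85904892] tilt about x deg -30.79000055062463 about y -0.05836674052023709
[ 0.515227   -0.07432169  0.28882585] [ 0.82251054 -0.56801918 -4.7102719 ] [0.01231731 0.12407421 0.00624778] 0.2619274054656346 6.15
```

View pics/w4.png

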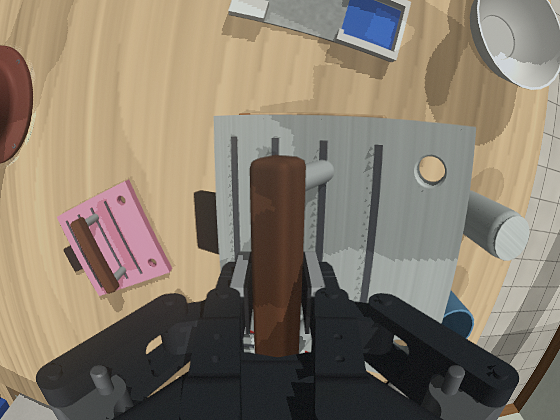

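The plate is held, but the bar is jammed at about 31° in the pads; the tab shows at (205,222) and a hole at (431,170). I'll level it by moving back past the rest and pressing the tab gently on the top edge of the rest's board, so that the bar turns in the jaws.

Request:
step_arm:
  steps:
    - [0,40,0,0]
    - [0,40,0,0]
    - [0,40,0,0]
    - [0,30,0,0]
    - [0,0,20,0]
    - [0,0,25,0]
    - [0,0,20,0]
    - [0,0,0,0]

```text
time: 7.0
tool_pos: [0.6598, -0.053, 0.1965]
tool_rot: [-0.015, 0.662, 0.749, -0.011]
contact_force: [-1.0, -0.6, -5.3]
gripper_width: 0.26
```

Request:
step_arm:
  steps:
    - [0,0,6,0]
    - [0,0,6,0]
    - [0,0,6,0]
    - [0,0,6,0]

```text
time: 7.4
tool_pos: [0.6676, -0.0519, 0.1827]
tool_rot: [-0.006, 0.662, 0.75, -0.002]
contact_force: [3.8, 1.7, 1.5]
gripper_width: 0.238
```

Request:
step_arm:
  steps:
    - [0,0,6,0]
    - [0,0,6,0]
    - [0,0,6,0]
    - [0,0,6,0]

```text
time: 7.8
tool_pos: [0.6799, -0.0505, 0.1723]
tool_rot: [0.008, 0.661, 0.75, 0.01]
contact_force: [7.2, 2.4, 2.3]
gripper_width: 0.225
```

```bash
cat > tilt.py <<'E'
from h import *
import sys
s=state();im,d=shot('wrist',sys.argv[1] if len(sys.argv)>1 else None);W=wcloud(d,s)
M=rot(s['tool_rot']);L=(W-s['tool_pos'])@M
c=im.astype(int);g=(c.max(-1)-c.min(-1)<25)&(c.min(-1)>80)
m=g&(L[...,2]>.0)&(L[...,2]<.08)&(abs(L[...,1])<.11)&(L[...,0]>.0)&(L[...,0]<.09);p=L[m]
for k in range(6):
    mu=p.mean(0);v=np.linalg.svd(p-mu,full_matrices=False)[2][2];v*=-np.sign(v[2]);p=p[abs((p-mu)@v)<.004]
w=M@v
print(len(p),mu,'tilt in tool',np.degrees(np.arctan2(v[1],-v[2])),np.degrees(np.arctan2(v[0],-v[2])),'world normal',w,'tool z',M[:,2])
print(s['tool_pos'],s['contact_force'],s['ft_torque'],s['gripper_width'],s['time'])
E
python3 tilt.py w5.png
```

```text
28051 [0.04015425 0.01316703 0.02756508] tilt in tool -9.931255200996134 -0.15128433930995225 world normal [-0.19610658 -0.02928497  0.98014519] tool z [ 0.02575701  0.00527879 -0.9996543 ]
[ 0.67986808 -0.05046947  0.17227807] [7.20842738 2.41310523 2.26604282] [ 0.48363591 -1.03437316 -0.03081573] 0.22515871685578642 7.8
```

View pics/w5.png

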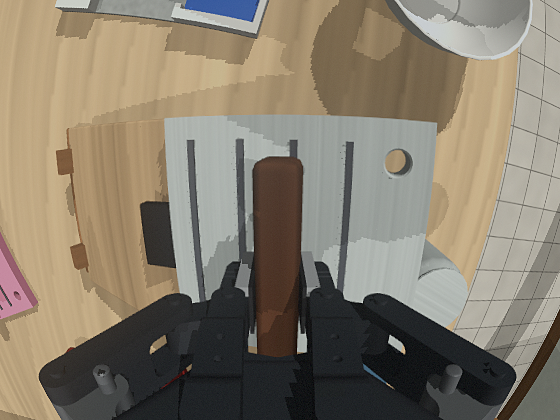

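The press works: the tilt is down to 10° and the tab at (155,235) is on the board. I'll continue.

Request:
step_arm:
  steps:
    - [0,-3,6,0]
    - [0,-3,6,0]
    - [0,-3,6,0]
    - [0,-2,5,0]
    - [0,0,3,0]

```text
time: 8.35
tool_pos: [0.6887, -0.0494, 0.1637]
tool_rot: [0.028, 0.661, 0.749, 0.03]
contact_force: [-1.0, 0.6, -0.1]
gripper_width: 0.201
```

```bash
python3 tilt.py
```

```text
28722 [0.04019928 0.00056364 0.02738572] tilt in tool -0.8027998109744069 -0.3294052155463172 world normal [-0.09485418 -0.01463457  0.9953836 ] tool z [ 0.08172616  0.00718696 -0.99662891]
[ 0.68867807 -0.04944466  0.16373324] [-1.01203148  0.60768288 -0.10382974] [ 0.14499594  0.49867128 -0.1676412 ] 0.20108251134237778 8.35
```

Request:
step_arm:
  steps:
    - [0,0,-15,0]
    - [0,0,-30,0]
    - [0,0,-40,0]
    - [0,0,-20,0]
    - [0,0,0,0]
    - [0,0,0,0]

```text
time: 9.0
tool_pos: [0.6733, -0.0519, 0.2655]
tool_rot: [0.021, 0.662, 0.749, 0.022]
contact_force: [0.3, 0.3, -5.2]
gripper_width: 0.205
```

```bash
python3 tilt.py w6.png; cat >> h.py <<'E'
def plan(pos,yaw,vmax=48,wmax=8.5):
    s=state();M=rot(s['tool_rot']);y0=np.degrees(np.arctan2(M[1,0],M[0,0]))
    D=(np.array(pos)-s['tool_pos'])*1000;dy=(yaw-y0+180)%360-180
    n=max(1,int(np.ceil(max(np.linalg.norm(D)/vmax,abs(dy)/wmax))))
    print('now',s['tool_pos'].round(4),round(y0,2),'D',D.round(1),'dyaw',round(dy,2),'toolz',M[:,2].round(3),'t',s['time'])
    rows=[]
    for i in range(n):
        A=M@R.from_euler('z',-dy*i/n,degrees=True).as_matrix();t=A.T@D/n
        rows.append([round(float(x),1) for x in t]+[round(float(-dy/n),1)])
    for i in range(0,n,8): print(rows[i:i+8])
E
python3 - <<'E'
from h import *
z=np.load('last_wrist.npz');s=state();im=z['im'];d=z['d'];W=wcloud(d,s);M=rot(s['tool_rot']);L=(W-s['tool_pos'])@M
# plate top surface mask in tool frame
c=im.astype(int);m=((c.max(-1)-c.min(-1)<25)&(c.min(-1)>70)&(L[...,2]>.012)&(L[...,2]<.042)).astype(np.uint8)
cn,h=cv2.findContours(m,cv2.RETR_CCOMP,cv2.CHAIN_APPROX_NONE)
for k,q in enumerate(cn):
    a=cv2.contourArea(q)
    if 150<a<3000 and h[0][k][3]>=0:
        mk=np.zeros_like(m);cv2.drawContours(mk,[q],-1,1,-1);e=q[:,0];P=L[e[:,1],e[:,0]]
        print('hole?',a,e.mean(0),np.nanmin(P,0),np.nanmax(P,0))
P=L[m>0];P=P[P[:,0]>.03]
print('edges y',np.percentile(P[:,1],[.2,99.8]),'x max',np.percentile(P[:,0],99.8),'z',np.median(P[:,2]))
tab=(c.max(-1)<45)&(L[...,1]<-.07)&(L[...,1]>-.13)&(L[...,2]<.06)&(L[...,2]>0.0)&(L[...,0]>-.03);print('tab',tab.sum(),np.nanpercentile(L[tab],[2,98],axis=0))
E
```

```text
28719 [0.04013595 0.001018   0.02745913] tilt in tool -1.1191737925177985 -0.21969301405059924 world normal [-0.07909071 -0.01152834  0.99680076] tool z [ 0.06023189  0.00530743 -0.9981703 ]
[ 0.67328199 -0.05188456  0.26552626] [ 0.31095013  0.33634335 -5.24560942] [-0.017484    0.11365981 -0.05142569] 0.20495818290332288 9.0
hole? 446.5 [381.1038961  159.50649351] [0.04346871 0.04838553 0.02569902] [0.05755008 0.06343788 0.03971407]
edges y [-0.07332284  0.07607042] x max 0.07329926345343239 z 0.02736707231160521
tab 117 [[-0.02238108 -0.09729969  0.03090368]
 [ 0.0208505  -0.07514729  0.03826155]]
```

View pics/w6.png

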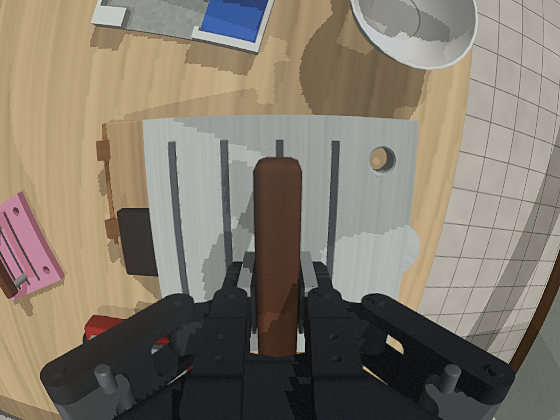

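The tab is at (137,241), the left hole at (381,160) and the bar is square in the jaws. The remaining tilt is about 4° (tool about 3.5°), front low, which suits seating onto the pegs.

```bash
cat >> h.py <<'E'
def tcp_for_holes(z,yaw=93.4,hm=(-.0012,.056,.0413),pm=(.5679,-.3767)):
    "TCP so that the middle of the holes' lower ends is over the pegs at height z"
    M=rot(state()['tool_rot']);y0=np.degrees(np.arctan2(M[1,0],M[0,0]))
    A=R.from_euler('z',yaw-y0,degrees=True).as_matrix()@M
    return np.array([*pm,z])-A@np.array(hm)
E
python3 -c "
from h import *
plan(tcp_for_holes(.2),93.4)"
```

```text
now [ 0.6733 -0.0519  0.2652] 97.11 D [-163.8 -327.   -27.4] dyaw -3.71 toolz [ 0.06   0.005 -0.998] t 9.05
[[-38.0, -25.5, 2.0, 0.5], [-38.2, -25.2, 2.0, 0.5], [-38.4, -24.9, 2.0, 0.5], [-38.6, -24.6, 2.0, 0.5], [-38.8, -24.3, 2.0, 0.5], [-39.0, -24.0, 2.0, 0.5], [-39.2, -23.7, 2.0, 0.5], [-39.4, -23.3, 2.0, 0.5]]
```

Request:
step_arm:
  steps:
    - [-38,-25,0,0.5]
    - [-38,-25,2,0.5]
    - [-38,-25,2,0.5]
    - [-39,-25,2,0.5]
    - [-39,-24,2,0.5]
    - [-39,-24,2,0.5]
    - [-39,-24,2,0.5]
    - [-39,-23,2,0.5]

```text
time: 9.85
tool_pos: [0.4989, -0.3797, 0.2184]
tool_rot: [0.006, 0.684, 0.729, 0.02]
contact_force: [0.9, -0.3, -4.7]
gripper_width: 0.197
```

Request:
step_arm:
  steps:
    - [0,0,0,0]
    - [0,0,0,0]

```text
time: 10.05
tool_pos: [0.4934, -0.3836, 0.2124]
tool_rot: [0.001, 0.688, 0.726, 0.018]
contact_force: [0.6, 1.0, -3.7]
gripper_width: 0.206
```

```bash
python3 tilt.py;python3 -c "
from h import *
plan(tcp_for_holes(.11),93.4)"
```

```text
28771 [ 0.03971063 -0.0008814   0.02795925] tilt in tool 0.007021569270303226 0.16737647690037794 world normal [-0.02686799 -0.02198048  0.9993973 ] tool z [ 0.02683115  0.02490331 -0.99932973]
[ 0.49342597 -0.38362477  0.21241285] [ 0.62401325  1.03098856 -3.73820199] [-0.02438244  0.00091491  0.039322  ] 0.2057717797601708 10.05
now [ 0.4933 -0.3835  0.2121] 93.16 D [ 17.6   3.7 -62.3] dyaw 0.24 toolz [ 0.026  0.024 -0.999] t 10.1
[[0.6, 8.1, 31.4, -0.1], [0.6, 8.1, 31.4, -0.1]]
```

The tilt has dropped to about 2°. Aligning and descending.

Request:
step_arm:
  steps:
    - [1,9,12,0]
    - [1,8,20,0]
    - [0,2,15,0]
    - [0,0,5,0]
    - [0,0,0,0]
    - [0,0,0,0]

```text
time: 10.7
tool_pos: [0.5176, -0.3723, 0.1544]
tool_rot: [-0.001, 0.684, 0.729, 0.018]
contact_force: [-0.5, -0.6, -3.2]
gripper_width: 0.2
```

```bash
python3 tilt.py w7.png;python3 -c "
from h import *
plan(tcp_for_holes(.095),93.4)"
```

```text
28648 [ 0.03978151 -0.00080538  0.02798236] tilt in tool -0.009947049246514692 0.18486015702600944 world normal [-0.02357709 -0.02505291  0.99940806] tool z [ 0.02319931  0.02826092 -0.99933133]
[ 0.51762533 -0.37233279  0.15440546] [-0.45933737 -0.62577694 -3.20350377] [-0.0102602  -0.01526954 -0.01366637] 0.19981180780467747 10.7
now [ 0.5176 -0.3724  0.1546] 93.63 D [ -6.7  -7.5 -19.7] dyaw -0.23 toolz [ 0.024  0.028 -0.999] t 10.75
[[-7.6, -7.6, 19.3, 0.2]]
```

View pics/w7.png

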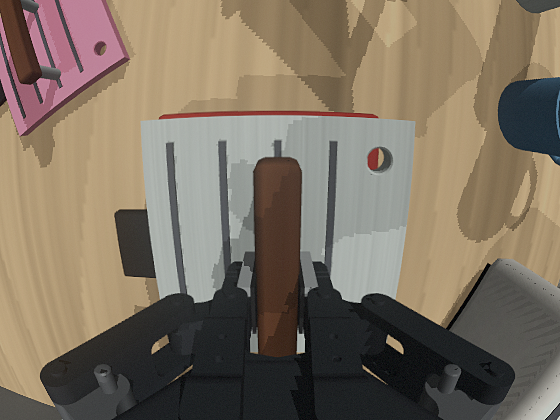

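The plate is over the iron, and the hole at (379,160) shows red rim through it, so it is about 7 mm off in x and y. Correcting.

Request:
step_arm:
  steps:
    - [-5,-5,5,0]
    - [-3,-3,4,0]
    - [0,0,0,0]
    - [0,0,0,0]

```text
time: 11.15
tool_pos: [0.5101, -0.383, 0.1472]
tool_rot: [0.001, 0.685, 0.729, 0.018]
contact_force: [0.4, 0.1, -3.8]
gripper_width: 0.202
```

```bash
cat > hole.py <<'E'
from h import *
s=state();im,d=shot('wrist','h.png');W=wcloud(d,s);M=rot(s['tool_rot']);L=(W-s['tool_pos'])@M
c=im.astype(int);m=((c.max(-1)-c.min(-1)<25)&(c.min(-1)>70)&(L[...,2]>.012)&(L[...,2]<.036)).astype(np.uint8)
cn,h=cv2.findContours(m,cv2.RETR_CCOMP,cv2.CHAIN_APPROX_NONE)
for k,q in enumerate(cn):
    a=cv2.contourArea(q)
    if 150<a<3000 and h[0][k][3]>=0:
        e=q[:,0];P=L[e[:,1],e[:,0]];P=P[P[:,2]<.034]
        print('hole',a,e.mean(0),np.nanmin(P,0).round(4),np.nanmax(P,0).round(4),'world',(np.nanmin(P,0)+np.nanmax(P,0))/2@M.T+s['tool_pos'])
P=L[m>0];P=P[P[:,0]>.03]
print('edges y',np.percentile(P[:,1],[.2,99.8]),'x max',np.percentile(P[:,0],99.8),'z',np.median(P[:,2]))
plan(tcp_for_holes(.09,hm=(-.0013,.0553,.0418)),93.4)
E
python3 hole.py; python3 -c "
import cv2;i=cv2.imread('pics/h.png')[100:260,300:460];cv2.imwrite('pics/h1.png',cv2.resize(i,None,fx=3,fy=3))"
```

```text
hole 178.5 [327.39694656 218.58778626] [-0.0012  0.0266  0.0249] [0.0354 0.0293 0.0293] world [ 0.53764183 -0.36354101  0.12136992]
hole 456.0 [378.05714286 159.52857143] [0.0432 0.0473 0.0271] [0.0573 0.0628 0.0339] world [ 0.56265769 -0.328689    0.11945649]
edges y [-0.07434483  0.07495473] x max 0.07281967924658624 z 0.028035334775233345
now [ 0.5101 -0.383   0.1472] 93.58 D [  1.5   3.3 -16.9] dyaw -0.18 toolz [ 0.026  0.025 -0.999] t 11.2
[[2.8, 1.2, 17.0, 0.2]]
```

View pics/h1.png

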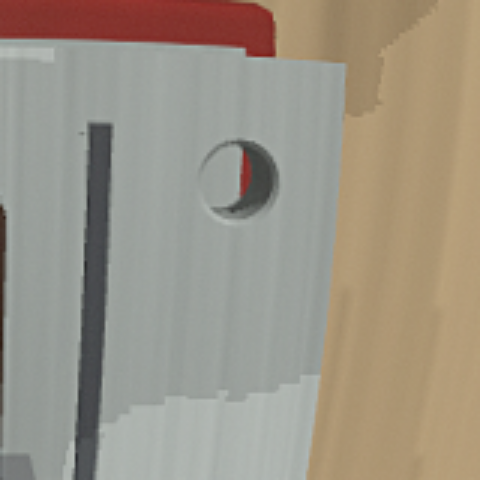

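Through the hole the rim/red boundary is at its centre, which the geometry predicts to within about 1 mm. Small correction, then down.

Request:
step_arm:
  steps:
    - [2,1,5,0]
    - [1,0,5,0]
    - [0,0,3,0]
    - [0,0,0,0]
    - [0,0,0,0]

```text
time: 11.7
tool_pos: [0.5115, -0.3791, 0.1332]
tool_rot: [0.001, 0.685, 0.729, 0.018]
contact_force: [0.2, -0.7, -4.0]
gripper_width: 0.202
```

```bash
python3 hole.py
```

```text
hole 157.5 [332.63358779 212.54198473] [0.0028 0.0284 0.0248] [0.0392 0.032  0.0287] world [ 0.54096968 -0.35560989  0.10781253]
hole 465.0 [378.98780488 160.53658537] [0.0433 0.047  0.0269] [0.0574 0.0626 0.0338] world [ 0.56375246 -0.32469648  0.1055377 ]
edges y [-0.07432976  0.07500371] x max 0.07281143876105918 z 0.028040482181997797
now [ 0.5114 -0.3791  0.1332] 93.58 D [ 0.1 -0.6 -2.9] dyaw -0.18 toolz [ 0.026  0.025 -0.999] t 11.75
[[-0.7, 0.0, 2.9, 0.2]]
```

Request:
step_arm:
  steps:
    - [0,0,5,0]
    - [-0.5,-0.3,5,0]
    - [0,0,4,0]
    - [0,0,0,0]

```text
time: 12.15
tool_pos: [0.5116, -0.3794, 0.1181]
tool_rot: [0.001, 0.685, 0.729, 0.018]
contact_force: [-0.3, 0.2, -4.5]
gripper_width: 0.199
```

Request:
step_arm:
  steps:
    - [0,0,4,0]
    - [0,0,3,0]
    - [0,0,3,0]
    - [0,0,0,0]

```text
time: 12.55
tool_pos: [0.5118, -0.3791, 0.107]
tool_rot: [0.001, 0.685, 0.729, 0.018]
contact_force: [-0.7, 0.3, -4.4]
gripper_width: 0.201
```

The pegs are in the holes with no side force. Going to contact.

Request:
step_arm:
  steps:
    - [0,0,3,0]
    - [0,0,2,0]
    - [0,0,2,0]
    - [0,0,1,0]

```text
time: 12.95
tool_pos: [0.5133, -0.3797, 0.103]
tool_rot: [0.003, 0.685, 0.729, 0.018]
contact_force: [-1.2, 2.8, 2.7]
gripper_width: 0.201
```

Request:
step_arm:
  steps:
    - [0,0,2,0]
    - [0,0,2,0]
    - [0,0,0,0]

```text
time: 13.25
tool_pos: [0.5139, -0.3799, 0.1025]
tool_rot: [0.003, 0.685, 0.729, 0.017]
contact_force: [-1.7, 0.8, 0.5]
gripper_width: 0.203
```

Request:
step_arm:
  steps:
    - [0,0,0,0]
    - [0,0,0,0]
    - [0,0,0,0]
    - [0,0,0,0]
  claw: 50

```text
time: 13.65
tool_pos: [0.5153, -0.3814, 0.1027]
tool_rot: [0.006, 0.685, 0.729, 0.018]
contact_force: [0.4, 0.2, 0.2]
gripper_width: 0.499
```

Request:
step_arm:
  steps:
    - [0,0,-10,0]
    - [0,0,-20,0]
    - [0,0,-40,0]
    - [0,0,-45,0]
    - [0,0,-45,0]
    - [0,0,-30,0]
    - [0,0,0,0]
    - [0,0,0,0]

```text
time: 14.45
tool_pos: [0.5084, -0.3848, 0.3026]
tool_rot: [0.007, 0.685, 0.729, 0.018]
contact_force: [0.3, 0.3, -1.1]
gripper_width: 0.503
```

```bash
python3 - <<'E'
from h import *
s=state();im,d=shot('wrist','w8.png');W=wcloud(d,s);c=im.astype(int)
near=np.hypot(W[...,0]-.513,W[...,1]+.38)<.12
m=near&(W[...,2]>.06)&(W[...,2]<.095)&(c.max(-1)-c.min(-1)<30)&(c.min(-1)>80);p=W[m]
for k in range(5):
    mu=p.mean(0);v=np.linalg.svd(p-mu,full_matrices=False)[2][2];v*=np.sign(v[2]);p=p[abs((p-mu)@v)<.004]
print(len(p),mu,v,'range z',np.percentile(p[:,2],[2,50,98]),'rect',cv2.minAreaRect((p[:,:2]*1000).astype(np.float32)))
M=rot(s['tool_rot']);print(s['tool_pos'],M[:,2],s['gripper_width'])
# brush, tray from top/side refined
plan([.43,.2,.33],15)
E
```

```text
13144 [ 0.51348446 -0.37759852  0.07283305] [0.00130772 0.00145648 0.99999808] range z [0.07118425 0.07280736 0.07469579] rect ((514.2514038085938, -381.9377746582031), (151.73089599609375, 150.52476501464844), 3.500565528869629)
[ 0.50838942 -0.3848342   0.30255413] [ 0.03446311  0.01721434 -0.9992577 ] 0.503200728615714
now [ 0.5085 -0.3849  0.3028] 93.59 D [-78.5 584.9  27.2] dyaw -78.59 toolz [ 0.035  0.017 -0.999] t 14.5
[[45.3, -3.2, -1.5, 6.0], [44.7, -7.9, -1.5, 6.0], [43.6, -12.6, -1.5, 6.0], [42.1, -17.1, -1.5, 6.0], [40.0, -21.4, -1.5, 6.0], [37.6, -25.5, -1.5, 6.0], [34.7, -29.4, -1.5, 6.0], [31.4, -32.8, -1.5, 6.0]]
[[27.7, -36.0, -1.5, 6.0], [23.8, -38.7, -1.5, 6.0], [19.6, -41.0, -1.5, 6.0], [15.2, -42.8, -1.5, 6.0], [10.6, -44.2, -1.5, 6.0]]
```

View pics/w8.png

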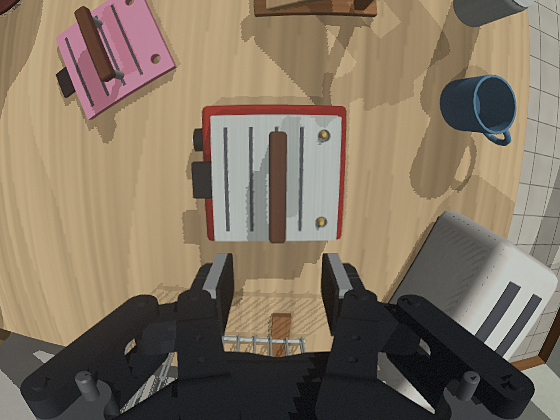

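The plate is home: surface level, both pegs through the holes at (323,135) and (320,221), tab to the front, rect centre (0.514, -0.382), yaw 3.5°. Next, the brush and tray.

```bash
python3 -c "
from h import *
plan([.36,.27,.36],10)"
```

```text
now [ 0.5085 -0.3849  0.3028] 93.59 D [-148.5  654.9   57.2] dyaw -83.59 toolz [ 0.035  0.017 -0.999] t 14.5
[[44.2, -7.0, -3.4, 5.6], [43.4, -11.3, -3.4, 5.6], [42.1, -15.5, -3.4, 5.6], [40.4, -19.5, -3.4, 5.6], [38.3, -23.3, -3.4, 5.6], [35.8, -26.9, -3.4, 5.6], [33.0, -30.2, -3.4, 5.6], [30.0, -33.3, -3.4, 5.6]]
[[26.6, -36.1, -3.4, 5.6], [23.0, -38.5, -3.4, 5.6], [19.1, -40.5, -3.4, 5.6], [15.1, -42.2, -3.4, 5.6], [10.9, -43.5, -3.4, 5.6], [6.6, -44.3, -3.4, 5.6], [2.3, -44.7, -3.4, 5.6]]
```

Request:
step_arm:
  steps:
    - [44,-7,-5,5.6]
    - [43,-11,-5,5.6]
    - [42,-15,-5,5.6]
    - [40,-19,-5,5.6]
    - [38,-23,-5,5.6]
    - [36,-27,-3,5.6]
    - [33,-30,-3,5.6]
    - [30,-33,-3,5.6]
  claw: 60

```text
time: 15.3
tool_pos: [0.4294, -0.0263, 0.3231]
tool_rot: [-0.014, 0.919, 0.394, 0.01]
contact_force: [0.9, 0.4, -0.3]
gripper_width: 0.605
```

Request:
step_arm:
  steps:
    - [27,-36,-3,5.6]
    - [23,-38,-3,5.6]
    - [19,-40,-3,5.6]
    - [15,-42,-3,5.6]
    - [11,-43,-3,5.6]
    - [5,-35,-3,5.6]
    - [0,0,0,0]
    - [0,0,0,0]

```text
time: 16.1
tool_pos: [0.3779, 0.2415, 0.3338]
tool_rot: [-0.016, 0.995, 0.102, -0.007]
contact_force: [-1.1, -0.9, 0.4]
gripper_width: 0.599
```

```bash
cat > bt.py <<'E'
from h import *
s=state();im,d=shot('wrist','w9.png');W=wcloud(d,s);c=im.astype(int)
print(s['tool_pos'],s['time'],rot(s['tool_rot'])[:,2].round(3))
for l in('brush','tray','whisk'): print(l,[(np.round(b['box']).astype(int).tolist(),round(b['p'],2)) for b in boxes_of('wrist',l)[:2]])
zb=W[...,2]
def rect(P,n): 
    r=cv2.minAreaRect((P[:,:2]*1000).astype(np.float32));print(n,len(P),np.round(r[0],1),np.round(r[1],1),round(r[2],1),'z',np.median(P[:,2]).round(4))
# brush: dark handle + grey head above turntable top
m=(zb>.037)&(zb<.056)&(c.max(-1)-c.min(-1)<30)&(c.max(-1)<130)&(np.hypot(W[...,0]-.43,W[...,1]-.4)<.13)
n,l,st,ce=cv2.connectedComponentsWithStats(m.astype(np.uint8))
for i in range(1,n):
    if st[i,4]>150: rect(W[l==i],'brush? %s'%st[i])
h=cv2.cvtColor(im,cv2.COLOR_RGB2HSV)
m=(h[...,0]>105)&(h[...,0]<130)&(h[...,1]>150)&(np.hypot(W[...,0]-.6,W[...,1]-.15)<.09)
v,u=np.where(m);rect(wray(np.c_[u,v],s,.005),'blue')
m=(zb>.013)&(zb<.03)&(abs(W[...,1]-.15)<.1)&(W[...,0]>.38)&(W[...,0]<.7)&(c.min(-1)>110)&(c.max(-1)-c.min(-1)<40)
rect(W[m],'walls')
E
python3 bt.py
```

```text
[0.37791772 0.24149771 0.33376276] 16.1 [-0.016  0.031 -0.999]
brush [([161, 52, 36, 132], 0.82)]
tray [([308, 1, 113, 149], 0.79)]
whisk [([224, 32, 34, 136], 0.91), ([309, 0, 112, 150], 0.46)]
brush? [118  48  23  39 219] 219 [479.8 481.7] [21.8 56.2] 84.7 z 0.0471
brush? [ 163   49   33  134 2409] 2409 [422.3 393.7] [183.5  44.5] 13.7 z 0.0465
brush? [244  83  13  82 248] 248 [429.  296.9] [109.4   6.3] 18.3 z 0.0414
blue 1280 [611.  146.7] [64.8 70.5] 81.7 z 0.005
walls 2173 [542.7 156.9] [ 91.4 224. ] 81.4 z 0.0206
```

Brush origin is at (0.432, 0.396), yaw 13.7°, measured length 183.5 mm (expected 184). Tray centre is at (0.543, 0.157), yaw -8.6°, 224 x 91 mm (expected 226 x 90).

```bash
python3 -c "
from h import *
plan([.432,.396,.13],13.7)"
```

```text
now [0.3789 0.2402 0.335 ] 11.48 D [  53.1  155.8 -205. ] dyaw 2.22 toolz [-0.014  0.032 -0.999] t 16.3
[[14.1, -22.5, 34.9, -0.4], [14.2, -22.4, 34.9, -0.4], [14.4, -22.3, 34.9, -0.4], [14.5, -22.2, 34.9, -0.4], [14.7, -22.1, 34.9, -0.4], [14.8, -22.0, 34.9, -0.4]]
```

Request:
step_arm:
  steps:
    - [17,-28,25,-0.4]
    - [17,-28,35,-0.4]
    - [17,-28,35,-0.4]
    - [17,-28,35,-0.4]
    - [14,-18,35,-0.4]
    - [0,0,25,-0.2]
    - [0,0,0,0]
    - [0,0,0,0]
  claw: 40

```text
time: 17.1
tool_pos: [0.4409, 0.3875, 0.1473]
tool_rot: [-0.017, 0.994, 0.111, 0.0]
contact_force: [0.7, -0.7, 0.6]
gripper_width: 0.4
```

```bash
python3 - <<'E'
from h import *
s=state();im,d=shot('wrist','w10.png');W=wcloud(d,s);c=im.astype(int);z=W[...,2]
m=(z>.037)&(z<.056)&(c.max(-1)-c.min(-1)<30)&(c.max(-1)<130)&(np.hypot(W[...,0]-.43,W[...,1]-.4)<.11)
n,l,st,ce=cv2.connectedComponentsWithStats(m.astype(np.uint8))
M=rot(s['tool_rot']);i=1+st[1:,4].argmax();P=W[l==i];L=(P-s['tool_pos'])@M
hd=P[np.linalg.norm(P[:,:2]-[.432,.396],axis=1)<.11];r=cv2.minAreaRect((P[:,:2]*1000).astype(np.float32));print(st[i],r)
for a in(-.02,0,.01,.02,.04,.06,.08): q=L[abs(L[:,0]-a)<.004]; print(a,len(q),np.percentile(q[:,1],[2,98]).round(4) if len(q) else '')
print('head end',L[:,0].max())
sp=(z>.033)&(z<.05)&(h:=cv2.cvtColor(im,cv2.COLOR_RGB2HSV)[...,1]>60)&(W[...,1]>.42)&(W[...,1]<.5)
Q=(W[sp]-s['tool_pos'])@M;print('spat',len(Q),np.percentile(Q,[2,98],axis=0) if len(Q) else'')
plan([.432,.396,.034],13.7)
E
```

```text
[ 237  116   59  209 4460] ((421.73602294921875, 396.4741516113281), (180.61508178710938, 43.48223876953125), 11.985749244689941)
-0.02 204 [-0.017  -0.0001]
0 218 [-0.0166 -0.0001]
0.01 226 [-0.0164 -0.0001]
0.02 432 [-0.0242  0.0076]
0.04 357 [-0.0303  0.0127]
0.06 11 [0.0125 0.0126]
0.08 0 
head end 0.07282563880528782
spat 3144 [[-0.08594182 -0.10825078  0.1024928 ]
 [ 0.08317994 -0.0696444   0.11610245]]
now [0.4407 0.3873 0.1473] 12.75 D [  -8.7    8.7 -113.3] dyaw 0.95 toolz [-0.003  0.034 -0.999] t 17.15
[[-2.4, -2.2, 37.9, -0.3], [-2.4, -2.2, 37.9, -0.3], [-2.4, -2.2, 37.9, -0.3]]
```

Request:
step_arm:
  steps:
    - [-3,-4,20,0]
    - [-3,-3,25,0]
    - [0,-1,25,0]
    - [0,0,20,0]
    - [0,0,8,0]
    - [0,0,0,0]
    - [0,0,0,0]

```text
time: 17.85
tool_pos: [0.4443, 0.3993, 0.0656]
tool_rot: [-0.024, 0.994, 0.108, 0.014]
contact_force: [0.8, 0.0, -0.6]
gripper_width: 0.399
```

```bash
python3 - <<'E'
from h import *
s=state();im,d=shot('wrist','w11.png');W=wcloud(d,s);c=im.astype(int);z=W[...,2]
M=rot(s['tool_rot']);L=(W-s['tool_pos'])@M
m=(z>.037)&(z<.056)&(c.max(-1)-c.min(-1)<30)&(c.max(-1)<130)&(abs(L[...,1])<.03)&(L[...,0]>.0)&(L[...,0]<.1)
for a in(.01,.015,.02,.025,.03,.04,.06,.07,.08): q=L[m&(abs(L[...,0]-a)<.002)]; print(a,len(q),np.percentile(q[:,1],[2,98]).round(4) if len(q) else '')
print('head end',np.percentile(L[m][:,0],99.5),s['tool_pos'],M[:,2])
E
```

```text
0.01 341 [-0.016  0.015]
0.015 464 [-0.0165  0.0152]
0.02 509 [-0.0159  0.0151]
0.025 439 [-0.0215  0.0201]
0.03 399 [-0.0214  0.0205]
0.04 203 [-0.0221  0.0208]
0.06 17 [0.02  0.021]
0.07 4 [-0.0188 -0.0138]
0.08 0 
head end 0.06729213243639674 [0.44432761 0.39929622 0.06564026] [ 0.02181337  0.04983793 -0.99851908]
```

Request:
step_arm:
  steps:
    - [-6,0,4,0]
    - [-6,0,6,0]
    - [-3,0,6,0]
    - [0,0,6,0]
    - [0,0,3,0]
    - [0,0,0,0]
    - [0,0,0,0]

```text
time: 18.6
tool_pos: [0.4302, 0.3983, 0.0411]
tool_rot: [-0.025, 0.994, 0.108, 0.016]
contact_force: [-0.4, 0.1, 0.1]
gripper_width: 0.401
```

```bash
cat > b2.py <<'E'
from h import *
s=state();im,d=shot('wrist','w12.png');W=wcloud(d,s);c=im.astype(int);z=W[...,2]
M=rot(s['tool_rot']);L=(W-s['tool_pos'])@M
m=(z>.037)&(z<.06)&(c.max(-1)-c.min(-1)<30)&(c.max(-1)<130)&(abs(L[...,1])<.035)&(L[...,0]>.0)&(L[...,0]<.1)
for a in(.01,.015,.02,.025,.03,.04,.06): q=L[m&(abs(L[...,0]-a)<.002)]; print(a,len(q),np.percentile(q[:,1],[2,98]).round(4) if len(q) else '')
print('head end',np.percentile(L[m][:,0],99.5),s['tool_pos'],M[:,2],s['contact_force'],s['time'])
E
python3 b2.py
```

```text
0.01 617 [-0.0232  0.0184]
0.015 309 [-0.0079  0.0091]
0.02 335 [-0.0078  0.0091]
0.025 505 [-0.015  0.016]
0.03 654 [-0.0157  0.0162]
0.04 627 [-0.0207  0.0211]
0.06 73 [-0.0213  0.0219]
head end 0.07584895669431195 [0.43024795 0.39825789 0.04112793] [ 0.02576465  0.05257693 -0.99828445] [-0.35675325  0.14804085  0.10436399] 18.6
```

Request:
step_arm:
  steps:
    - [0,0,4,0]
    - [0,0,2,0]
    - [0,0,0,0]

```text
time: 18.95
tool_pos: [0.431, 0.3988, 0.0351]
tool_rot: [-0.025, 0.994, 0.108, 0.016]
contact_force: [-0.0, -0.2, 0.2]
gripper_width: 0.403
```

Request:
step_arm:
  steps:
    - [0,0,0,0]
    - [0,0,0,0]
    - [0,0,0,0]
    - [0,0,0,0]
    - [0,0,0,0]
  claw: 0

```text
time: 19.45
tool_pos: [0.4313, 0.399, 0.0355]
tool_rot: [-0.025, 0.994, 0.108, 0.016]
contact_force: [0.1, 0.9, 0.2]
gripper_width: 0.195
```

Request:
step_arm:
  steps:
    - [0,0,-5,0]
    - [0,0,-10,0]
    - [0,0,-20,0]
    - [0,0,-25,0]
    - [0,0,-25,0]
    - [0,0,-10,0]
    - [0,0,0,0]
    - [0,0,0,0]

```text
time: 20.25
tool_pos: [0.4276, 0.3929, 0.1353]
tool_rot: [-0.025, 0.994, 0.108, 0.016]
contact_force: [-0.7, 0.7, -1.1]
gripper_width: 0.194
```

```bash
python3 - <<'E'
from h import *
s=state();im,d=shot('wrist','w13.png');W=wcloud(d,s);c=im.astype(int)
M=rot(s['tool_rot']);L=(W-s['tool_pos'])@M
m=(L[...,2]>-.03)&(L[...,2]<.03)&(c.max(-1)-c.min(-1)<30)&(c.max(-1)<130)&(abs(L[...,1])<.035)&(L[...,0]>.01)&(L[...,0]<.1)
for a in(.015,.02,.025,.03,.04,.05,.06,.07,.075): q=L[m&(abs(L[...,0]-a)<.002)]; print(a,len(q),np.percentile(q[:,1],[2,98]).round(4) if len(q) else '',np.median(q[:,2]).round(4))
print('head end',np.percentile(L[m][:,0],99.5),s['tool_pos'],M[:,2],s['gripper_width'],s['time'])
plan([.551,.156,.13],-8.6)
E
```

```text
0.015 329 [-0.0086  0.0083] -0.0106
0.02 367 [-0.0083  0.0081] -0.0103
0.025 593 [-0.0157  0.0154] -0.0103
0.03 702 [-0.0159  0.0157] -0.0103
0.04 70 [-0.0185  0.0214] -0.0101
0.05 38 [-0.0184  0.0216] -0.0097
0.06 44 [-0.0223  0.0214] -0.0087
0.07 30 [-0.0218  0.0211] -0.0092
0.075 26 [-0.0185  0.0211] -0.0088
head end 0.08191200614269203 [0.42763809 0.39291179 0.13525674] [ 0.02587396  0.05247252 -0.99828712] 0.19426992291651185 20.25
now [0.4276 0.3929 0.135 ] 12.31 D [ 123.4 -236.9   -5. ] dyaw -20.91 toolz [ 0.026  0.052 -0.998] t 20.3
[[11.6, 43.0, -0.7, 3.5], [14.2, 42.2, -0.7, 3.5], [16.8, 41.2, -0.7, 3.5], [19.2, 40.1, -0.7, 3.5], [21.7, 38.9, -0.7, 3.5], [24.0, 37.5, -0.7, 3.5]]
```

The brush is held at its origin, aligned. Moving over to the tray.

Request:
step_arm:
  steps:
    - [12,35,-2,3.5]
    - [14,40,-1,3.5]
    - [17,40,-1,3.5]
    - [19,40,-1,3.5]
    - [22,38,-1,3.5]
    - [22,34,-1,2.5]
    - [0,0,0,0]
    - [0,0,0,0]

```text
time: 21.1
tool_pos: [0.544, 0.1624, 0.1201]
tool_rot: [-0.024, 0.997, -0.072, 0.002]
contact_force: [-0.6, 0.5, -1.1]
gripper_width: 0.194
```

```bash
python3 - <<'E'
from h import *
s=state();im,d=shot('wrist','w14.png');W=wcloud(d,s);c=im.astype(int);z=W[...,2]
hh=cv2.cvtColor(im,cv2.COLOR_RGB2HSV)
m=(hh[...,0]>105)&(hh[...,0]<130)&(hh[...,1]>150)&(np.hypot(W[...,0]-.6,W[...,1]-.15)<.09)
v,u=np.where(m);P=wray(np.c_[u,v],s,.005);print('blue',cv2.minAreaRect((P[:,:2]*1000).astype(np.float32)))
m=(z>.013)&(z<.03)&(np.hypot(W[...,0]-.55,W[...,1]-.156)<.13)&(c.min(-1)>110)&(c.max(-1)-c.min(-1)<40)
print('walls',m.sum(),cv2.minAreaRect((W[m][:,:2]*1000).astype(np.float32)))
plan([.551,.156,.05],-8.6)
E
```

```text
blue ((444.865478515625, 42.595367431640625), (430.4420166015625, 329.0977783203125), 71.65682983398438)
walls 2904 ((543.0982055664062, 156.47561645507812), (90.01347351074219, 222.67774963378906), 81.7051010131836)
now [0.5438 0.1626 0.12  ] -8.24 D [  7.2  -6.6 -70. ] dyaw -0.36 toolz [ 0.007  0.047 -0.999] t 21.15
[[4.0, 4.4, 34.8, 0.2], [4.0, 4.4, 34.8, 0.2]]
```

Request:
step_arm:
  steps:
    - [4,4,15,0]
    - [4,4,20,0]
    - [0,0,20,0]
    - [0,0,10,0]
    - [0,0,0,0]
    - [0,0,0,0]

```text
time: 21.75
tool_pos: [0.5474, 0.1616, 0.0473]
tool_rot: [-0.024, 0.997, -0.067, -0.001]
contact_force: [0.5, 0.8, -1.4]
gripper_width: 0.192
```

```bash
python3 -c "
from h import *
plan([.551,.1555,.012],-8.3)"
```

```text
now [0.5474 0.1616 0.0473] -7.64 D [  3.6  -6.1 -35.3] dyaw -0.66 toolz [ 0.002  0.047 -0.999] t 21.75
[[4.5, 7.2, 34.9, 0.7]]
```

Request:
step_arm:
  steps:
    - [2,4,4,0.4]
    - [2,3,6,0.3]
    - [0,0,6,0]
    - [0,0,6,0]
    - [0,0,4,0]
    - [0,0,0,0]

```text
time: 22.35
tool_pos: [0.5528, 0.1553, 0.0215]
tool_rot: [-0.024, 0.997, -0.073, 0.002]
contact_force: [0.1, -0.6, -0.7]
gripper_width: 0.193
```

Request:
step_arm:
  steps:
    - [0,0,4,0]
    - [0,0,2,0]
    - [0,0,0,0]

```text
time: 22.65
tool_pos: [0.553, 0.1557, 0.0152]
tool_rot: [-0.024, 0.997, -0.073, 0.002]
contact_force: [0.3, 0.9, -2.0]
gripper_width: 0.19
```

Request:
step_arm:
  steps:
    - [0,0,2,0]
    - [0,0,1,0]
    - [0,0,1,0]
    - [0,0,0,0]

```text
time: 23.05
tool_pos: [0.5541, 0.1562, 0.0125]
tool_rot: [-0.024, 0.997, -0.073, 0.003]
contact_force: [-0.7, 0.1, 2.0]
gripper_width: 0.19
```

Contact with the floor. Release and lift.

Request:
step_arm:
  steps:
    - [0,0,0,0]
    - [0,0,0,0]
    - [0,0,0,0]
    - [0,0,0,0]
  claw: 45

```text
time: 23.45
tool_pos: [0.5544, 0.1562, 0.0125]
tool_rot: [-0.024, 0.997, -0.073, 0.003]
contact_force: [0.4, 0.1, 0.1]
gripper_width: 0.451
```

Request:
step_arm:
  steps:
    - [0,0,-5,0]
    - [0,0,-15,0]
    - [0,0,-40,0]
    - [0,0,-45,0]
    - [0,0,-45,0]
    - [0,0,-45,0]
    - [0,0,-30,0]
    - [0,0,0,0]

```text
time: 24.25
tool_pos: [0.5508, 0.1445, 0.2528]
tool_rot: [-0.025, 0.997, -0.073, 0.005]
contact_force: [0.0, -0.5, 0.3]
gripper_width: 0.451
```

Request:
step_arm:
  steps:
    - [-40,0,-20,0]
    - [-40,0,-20,0]
    - [-40,0,-10,0]
    - [0,0,0,0]
    - [0,0,0,0]

```text
time: 24.75
tool_pos: [0.427, 0.1595, 0.304]
tool_rot: [-0.025, 0.997, -0.073, 0.004]
contact_force: [0.0, -1.0, -0.2]
gripper_width: 0.45
```

```bash
python3 - <<'E'
from h import *
s=state();im,d=shot('wrist');W=wcloud(d,s);c=im.astype(int);z=W[...,2];print(s['tool_pos'],s['time'])
m=(z>.012)&(z<.035)&(c.max(-1)-c.min(-1)<30)&(c.max(-1)<105)&(np.hypot(W[...,0]-.55,W[...,1]-.156)<.12)
n,l,st,ce=cv2.connectedComponentsWithStats(m.astype(np.uint8));i=1+st[1:,4].argmax();P=W[l==i]
print('brush',st[i],cv2.minAreaRect((P[:,:2]*1000).astype(np.float32)),'z',np.percentile(P[:,2],[5,50,95]))
a=np.radians(-8.4);C=np.array([.543,.1567]);Q=(P[:,:2]-C)@np.array([[np.cos(a),-np.sin(a)],[np.sin(a),np.cos(a)]]);print('in tray',Q.min(0),Q.max(0))
t,dt=shot('top');cv2.imwrite('pics/f.png',np.hstack([cv2.resize(im[:260,150:450],(560,485))[:,:,::-1][:, :400],cv2.resize(t[130:280,110:440],(400,182))[:,:,::-1] if 0 else np.zeros((485,1,3),np.uint8)]))
A=im[0:300,130:430];B=cv2.resize(t[140:260,110:250],None,fx=2.5,fy=2.5)
B2=np.zeros((300,350,3),np.uint8);B2[:]=B[:300,:350]
cv2.imwrite('pics/final.png',np.hstack([A,B2])[:,:,::-1])
E
```

```text
[0.42700869 0.15945185 0.30395276] 24.75
brush [ 260   50   33  105 1563] ((521.7081909179688, 160.7919921875), (41.331336975097656, 138.0752716064453), 81.79142761230469) z [0.017805   0.02119031 0.02293416]
in tray [-0.0907092  -0.01949717] [0.04744516 0.02183143]
```

View pics/final.png

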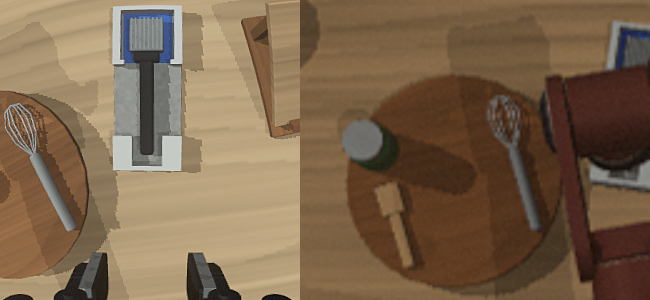

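The brush lies flat: head in the blue bay at (148,35), handle in the notch at (147,140), top at about 22 mm (23 mm expected). The jar, whisk and spatula are still on the turntable.

```bash
python3 -c "
from plant import *
print(job_done())"
```

```text
the job is handed in; nothing more can be done
None
```

I put the plate back on the iron first, then laid the brush in its tray, and handed the job in at about 25 s of the 58 s allowed.

**Plate:** The bar jammed at about 31° in the jaws when I lifted it. I levelled it by pressing the tab lightly on the top edge of the rest's board, with forces of about 8 N. Then I lowered it over the pegs to contact and released it.
- **Check after release:** the plate was level, with both pegs through their holes and the tab to the front. It measured about 2 mm from the rim centre and within 0.1° of the iron's yaw.
- **Plate height:** its top read 72.8 mm against 74 mm for fully home. The wrist camera's depth also read the bare rim about 2 mm low, so I take it as home.

**Brush:** I gripped it at its origin and released it at floor contact in the tray.
- **Check after release:** it lies flat, with the head in the blue bay and the handle in the notch, and its top at about 21–23 mm against 23 mm.
- **Brush length:** the mask for this check caught only part of the head, so it showed 138 mm of the 184 mm. I confirmed the head's place from the picture.

The jar, whisk and spatula are still on the turntable, and I saw no sign they had moved. The tool had picked up about 3° of tilt by the end, with no visible effect on either placement. No check failed otherwise.

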